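# Sort two pressed tablets through the two-way sample diverter

## Robot

A 6-joint arm with a two-finger parallel gripper is mounted at the origin on the work surface. World frame = base frame: x ahead of the robot, y to its left, z up, the work surface at z = 0. Lengths are in m, angles in rad, forces in N, time in s.
With the tool pointing down it reaches from about 0.425 to 0.95 m from the base axis. Payload 3.5 kg.
Tool frame: the origin (TCP) lies at the very end of the fingers, on their centre line; the grasp point (between the pads) lies 19 mm behind it; y points along the fingers, z is the direction in which the jaws open and shut, and the axes are right-handed (so a half turn about y gives the same grasp; the last joint's range is limited). The gripper opens to 85 mm and grips with 20 to 120 N. Pads are 22 mm wide; open, the fingers measure 114 mm over their backs; the gripper's body (76 mm by 85 mm) begins 54 mm behind the grasp point. The pads swing forward as they close: fully open they stand 13 mm farther back than shut.
Start: joints at [0.982, 0.286, 1.577, -0, 1.279, -0.15], TCP at [0.287, 0.611, 0.231] pointing down, gripper open.
Joint ranges: [-2.77, 2.77], [-0.9, 2.22], [0.21, 2.48], [-1.53, 4.67], [0.24, 2.81], [-2.84, 2.84]. Speed limits (rad/s): [2.79, 2.79, 3.14, 3.14, 3.14, 3.14].

## Interface

Orientations are given as a unit quaternion [x, y, z, w].
In Python, from plant import ctrl gives the robot as it stands. The module is installed in compiled form; this text tells all that it offers.
- The arm moves only by the tool jog_arm, never from a script. Its argument "deltas" is a list of rows, each a list of 3 entries, a list of its own where there are three numbers: the turn, a rotation vector about the tool's x, y, z in rad, then the shift along the tool's x, y, z in m, then the opening, from 0 (shut) to 1 (fully open). In form: [[[wx, wy, wz], [dx, dy, dz], gripper], ...]. A call has 1 to 10 rows; each row is the pose to reach, as a shift and turn from the pose measured when the call began, along the tool's axes at that moment; what a row does not reach only later rows make up. A row lasts 1/12 s, in which the tool goes at most 41.7 mm and 7.16 degrees, less where a joint would pass 70% of its speed; a pose out of reach is approached as far as the arm can. A call with a gripper value outside its range is refused whole. The fingers move at their own pace and stop on an object; "force" is the grip in N (left out, the last holds). Time passes only in rows, so rows that repeat a pose let the fingers close. It gives the time, the measured TCP pose, the force and the opening at its end, in the units of the state.
- ctrl.get_state(): the state, without advancing time (a new reading comes with each control period).
- ctrl.read_camera(name): name is "scene" or "side" or "wrist"; returns a dict with "pixels" (480x640x3 uint8, blue, green, red), "range_z" (480x640 float32, m along the optical axis (not along the pixel's ray), 0 where there is no reading), "fx", "fy", "cx", "cy" (pixels), "k1" (the pictures are not rectified: a ray, as slopes to the right and down, at radius r is drawn at 1 + k1 r^2 times it, then the intrinsics apply), "T" (4x4, takes a point from camera to world coordinates); the wrist camera has in their place "mount" (4x4, takes a point from camera to tool coordinates, whose origin is the TCP and whose axes are the tool frame's). Camera axes: x right, y up, looking along -z (the intrinsics and any distortion apply to the point x, -y, -z); pixel columns grow to the right and rows downward; lengths in m; the calibration is good to about 2 mm. A picture is of the moment at which its call begins: read the wrist's pose just before it.
- ctrl.sign_off(): hands the job in, once; it reports no verdict.
The state is a dict: "time": time; "qpos": joint angles; "dq": joint speeds; "joint_efforts": joint torques, N m; "eef_pos": TCP position; "tcp_rot": TCP orientation; "contact_force": force on the tool from outside, world axes, zero at the start; "wrist_torque": the same for the moment, N m; "opening": opening from 0.0 (shut) to 1.0 (fully open).
Only numpy, scipy, OpenCV 4.12 (cv2) and the standard library are available. Lean on these libraries where they do the work, as an engineer would, in place of code of your own. Each camera call takes 0.05 s, during which the arm holds its last target.

## Task

Two pressed water-treatment tablets lie on the bench: send the round one through the steel two-way sample diverter into the round glass dish and the oblong one into the rectangular steel tray, in either order. Before you drop each tablet into the hopper on top, throw the diverter's front lever fully over to its stop so that the flap opens the spout above the right receiver (the flap closes the side the lever leans to), and let the tablet come to rest before you send the other. Leave the dish, the tray and everything else on the bench where they stand.

Things in the scene. Friction and masses are not known exactly. Their poses are not given: they have to be found in the camera images.
- diverter: Stainless two-way diverter fixed to the bench: box hopper on top (outside x -50 to +50 mm, y -86 to +86 mm, rim 281 mm up), throat, two covered legs sloping down to +y and -y, ending in hooded spouts (to y +/-141 mm). Origin: centre of its foot on the bench; x away from the lever side, z up. The receivers stand under the spouts at y about +/-125 mm; which is on which side varies.
- hopper_mouth (a point): Centre of the hopper's open mouth, level with its rim, 281 mm above the bench. The opening is 90 mm along the diverter's x and 160 mm along its y; the two y sides slope in to a throat 94 mm wide, 43 mm farther down. A tablet dropped in slides down the open leg and is at rest within about 2 s.
- lever (a joint): Lever and flap angle, rad: 0 upright, positive leaning to the diverter's +y, negative to its -y; stops at +/-0.52, fully over beyond 0.45. Stays where it is left (1 to 2 N at the knob moves it). The flap leans with the lever and closes that side: +0.52 sends a tablet to the -y spout, -0.52 to the +y spout. It may start anywhere in its range.
- lever_knob (a point): Centre of the lever's black ball knob (28 mm) on an upright 10 mm bar. It swings about a level shaft along the diverter's x, 145 mm above the bench at the diverter's y = 0; radius 125 mm, in the plane x = -125 mm of the diverter, 61 mm clear of the hopper front. Knob 253 mm up and 62 mm to the side at either stop, 270 mm up when upright.
- round_center (a point): Centre of the round off-white pressed tablet lying flat, 38 mm diameter, 20 mm thick, 25 to 45 g.
- oblong_center (a point): Centre of the oblong (round-ended) off-white pressed tablet lying flat, 50 mm long along its x, 26 mm wide along its y, 18 mm thick, 25 to 45 g.
- glass_dish: Round clear glass dish, loose, 120 mm outer diameter, 40 mm tall, wall 4 mm, bottom 5 mm thick, standing under one spout; receiver of the round tablet. Origin: centre of its underside.
- steel_tray: Rectangular steel tray, loose, 120 mm (its x) by 118 mm, 38 mm tall, wall and bottom 3 mm, standing under the other spout; receiver of the oblong tablet. Origin: centre of its underside.
- amber_bottle: Brown glass reagent bottle with stopper, 66 mm across, 124 mm tall; bystander. Origin: centre of its underside.
- wash_bottle: Translucent white plastic wash bottle with a bent nozzle to its -x side, 68 mm across, about 175 mm tall; bystander. Origin: centre of its underside.
- stopper: Small white plastic bottle stopper standing on its flange, 38 mm across, 30 mm tall; bystander. Origin: centre of its underside.
- weighing_bottle: Small clear glass weighing bottle with a knobbed lid, 46 mm across, 50 mm tall; bystander. Origin: centre of its underside.
- beaker: Empty clear glass beaker, 64 mm across, 75 mm tall; bystander. Origin: centre of its underside.
- lab_spatula: Flat steel spatula lying on the bench, 160 mm long along its x, 12 mm wide, 4 mm thick, origin near its middle on the underside; bystander
- reagent_jar: Clear glass stoppered reagent jar, 72 mm across, 114 mm tall, beyond the diverter; bystander. Origin: centre of its underside.
Things that resemble listed ones, but are neither listed nor needed, are in the scene too. Leave any brown or red look-alike of the steel_tray alone.

How it is judged:
On the way, in this order (a step that is already met when the one before it is completed fails the run):
1. one tablet is in the hopper while the lever stands fully over (beyond 0.45 rad), away from that tablet's receiver (((x of round_center in the frame of diverter between -0.05 and 0.05 m and y of round_center in the frame of diverter between -0.085 and 0.085 m and z of round_center in the frame of diverter between 0.15 and 0.3 m and ((y of glass_dish in the frame of diverter above 0 m and value of joint lever below -0.45 rad) or (y of glass_dish in the frame of diverter below 0 m and value of joint lever above 0.45 rad))) or (x of oblong_center in the frame of diverter between -0.05 and 0.05 m and y of oblong_center in the frame of diverter between -0.085 and 0.085 m and z of oblong_center in the frame of diverter between 0.15 and 0.3 m and ((y of steel_tray in the frame of diverter above 0 m and value of joint lever below -0.45 rad) or (y of steel_tray in the frame of diverter below 0 m and value of joint lever above 0.45 rad))))).
2. that tablet rests in its own receiver ((((x of round_center in the frame of glass_dish between -0.058 and 0.058 m and y of round_center in the frame of glass_dish between -0.058 and 0.058 m and z of round_center in the frame of glass_dish between 0 and 0.038 m and horizontal distance between round_center and glass_dish below 0.07 m) and linear speed of round_tablet below 0.03 m/s) or ((x of oblong_center in the frame of steel_tray between -0.058 and 0.058 m and y of oblong_center in the frame of steel_tray between -0.058 and 0.058 m and z of oblong_center in the frame of steel_tray between 0 and 0.038 m and horizontal distance between oblong_center and steel_tray below 0.07 m) and linear speed of oblong_tablet below 0.03 m/s))), for 0.2 s.
3. the other tablet is in the hopper while the lever stands fully over to the other side ((((x of round_center in the frame of glass_dish between -0.058 and 0.058 m and y of round_center in the frame of glass_dish between -0.058 and 0.058 m and z of round_center in the frame of glass_dish between 0 and 0.038 m and horizontal distance between round_center and glass_dish below 0.07 m) and (x of oblong_center in the frame of diverter between -0.05 and 0.05 m and y of oblong_center in the frame of diverter between -0.085 and 0.085 m and z of oblong_center in the frame of diverter between 0.15 and 0.3 m and ((y of steel_tray in the frame of diverter above 0 m and value of joint lever below -0.45 rad) or (y of steel_tray in the frame of diverter below 0 m and value of joint lever above 0.45 rad)))) or ((x of oblong_center in the frame of steel_tray between -0.058 and 0.058 m and y of oblong_center in the frame of steel_tray between -0.058 and 0.058 m and z of oblong_center in the frame of steel_tray between 0 and 0.038 m and horizontal distance between oblong_center and steel_tray below 0.07 m) and (x of round_center in the frame of diverter between -0.05 and 0.05 m and y of round_center in the frame of diverter between -0.085 and 0.085 m and z of round_center in the frame of diverter between 0.15 and 0.3 m and ((y of glass_dish in the frame of diverter above 0 m and value of joint lever below -0.45 rad) or (y of glass_dish in the frame of diverter below 0 m and value of joint lever above 0.45 rad)))))).
At the end, for the whole second after the job is handed in: The round tablet lies inside the glass dish and the oblong tablet inside the steel tray (centre within the walls, below the rim), both at rest (slower than 30 mm/s); dish and tray within 30 mm of where they started (x of round_center in the frame of glass_dish between -0.058 and 0.058 m and y of round_center in the frame of glass_dish between -0.058 and 0.058 m and z of round_center in the frame of glass_dish between 0 and 0.038 m and horizontal distance between round_center and glass_dish below 0.07 m and x of oblong_center in the frame of steel_tray between -0.058 and 0.058 m and y of oblong_center in the frame of steel_tray between -0.058 and 0.058 m and z of oblong_center in the frame of steel_tray between 0 and 0.038 m and horizontal distance between oblong_center and steel_tray below 0.07 m and linear speed of each of round_tablet, oblong_tablet below 0.03 m/s and distance of each of glass_dish, steel_tray from where it was at the start of the episode below 0.03 m); the robot touches nothing.
It fails at once if a bystander is pushed more than 40 mm or tipped over (distance of any of amber_bottle, wash_bottle, stopper, weighing_bottle, beaker, lab_spatula, reagent_jar from where it was at the start of the episode above 0.04 m or angle between any of amber_bottle, wash_bottle, stopper, weighing_bottle, beaker, reagent_jar's own z axis and vertical above 0.5 rad).
It also fails if it takes over 67 s, if anything falls off the work surface, if the arm or the gripper's body presses on something with over 40 N, if the wrist force passes 120 N, or if a joint passes its speed limit or range.

## Working session

There is one attempt and no reset: what is moved stays moved. The work goes in short steps, Python scripts to look and compute and a tool call to move; the robot and the scene stay as the last step left them, time stands still between calls to the robot, and variables do not carry over. Pictures are saved under pics/ and viewed, and the job is handed in when it is done.

Besides the shell and the picture viewer there is one more tool, called after "Request:" by a JSON object that holds its "fn" and its "kwargs". jog_arm: Moves the arm, as the interface text tells. Its arguments: {"type":"object","properties":{"deltas":{"type":"array","items":{"type":"array"}},"force":{"type":"number"}},"required":["deltas"]}

```bash
mkdir -p pics; ls
cat > h.py <<'E'
import numpy as np, cv2
from scipy.spatial.transform import Rotation as R
from plant import ctrl
def save(im,n): cv2.imwrite('pics/'+n+'.png',im)
def pose():
    s=ctrl.get_state(); T=np.eye(4); T[:3,:3]=R.from_quat(s['tcp_rot']).as_matrix(); T[:3,3]=s['eef_pos']; return s,T
def cam(n):
    s,T=pose(); c=ctrl.read_camera(n)
    c['W']=T@np.array(c['mount']) if 'mount' in c else np.array(c['T'])
    return c
def ray(c,u,v):
    x=(u-c['cx'])/c['fx'];y=(v-c['cy'])/c['fy']
    K=np.array([[1,0,0],[0,1,0],[0,0,1.]]) 
    rd=np.hypot(x,y); r=rd
    for _ in range(30): r=rd/(1+c['k1']*r*r)
    f=r/rd if rd>0 else 1
    return np.array([x*f,-y*f,-1.])
def onz(c,u,v,z):
    d=c['W'][:3,:3]@ray(c,u,v); o=c['W'][:3,3]; return o+d*(z-o[2])/d[2]
def dep(c,u,v):
    z=c['range_z'][int(round(v)),int(round(u))]; p=ray(c,u,v)*z; return c['W'][:3,:3]@p+c['W'][:3,3]
def proj(c,P):
    p=np.linalg.inv(c['W'])@np.r_[P,1]; x=p[0]/-p[2];y=-p[1]/-p[2]; f=1+c['k1']*(x*x+y*y); return np.array([c['fx']*x*f+c['cx'],c['fy']*y*f+c['cy']])
def crop(c,u0,v0,u1,v1,k): return cv2.resize(c['pixels'][v0:v1,u0:u1],None,fx=k,fy=k,interpolation=cv2.INTER_CUBIC)
E
python3 - <<'E'
from h import *
import pickle
for n in ['scene','side','wrist']:
    c=cam(n); save(c['pixels'],n+'0'); pickle.dump(c,open(n+'0.pkl','wb')); print(n,c['W'].round(3).tolist(),c['fx'],c['k1'])
s=ctrl.get_state(); print(s)
E
```

```text
pics
scene [[-0.822, -0.387, 0.417, 1.104], [0.569, -0.581, 0.583, 0.755], [0.016, 0.716, 0.698, 1.132], [0.0, 0.0, 0.0, 1.0]] 503.0049682974857 -0.048082251399624916
side [[0.885, 0.254, -0.389, -0.183], [-0.465, 0.501, -0.73, -1.36], [0.009, 0.827, 0.562, 1.246], [0.0, 0.0, 0.0, 1.0]] 603.5878339215099 0.04291602270455705
wrist [[0.425, -0.869, -0.253, 0.221], [0.905, 0.408, 0.121, 0.641], [-0.002, -0.28, 0.96, 0.372], [0.0, 0.0, 0.0, 1.0]] 390.8986907104127 -0.06768952358377905
{'time': 0.15, 'qpos': array([ 9.81986530e-01,  2.87001255e-01,  1.57788521e+00,  1.88436647e-05,
        1.27859547e+00, -1.49993968e-01]), 'dq': array([-0.00209337, -0.00208769, -0.00301839, -0.00146219,  0.00102386,
       -0.00051051]), 'joint_efforts': array([ 1.52911223e-03, -4.06604183e+01, -2.93141627e+01, -8.32618002e-05,
        3.94231771e-03, -2.31474598e-05]), 'eef_pos': array([0.28645463, 0.61061961, 0.23021478]), 'tcp_rot': array([ 0.69077482, -0.15415197,  0.15365773, -0.68953362]), 'contact_force': array([ 0.07853015,  0.25549355, -0.68457367]), 'wrist_torque': array([ 0.03810664, -0.04198443,  0.02157865]), 'opening': 0.9985571627125257}
```

View pics/scene0.png

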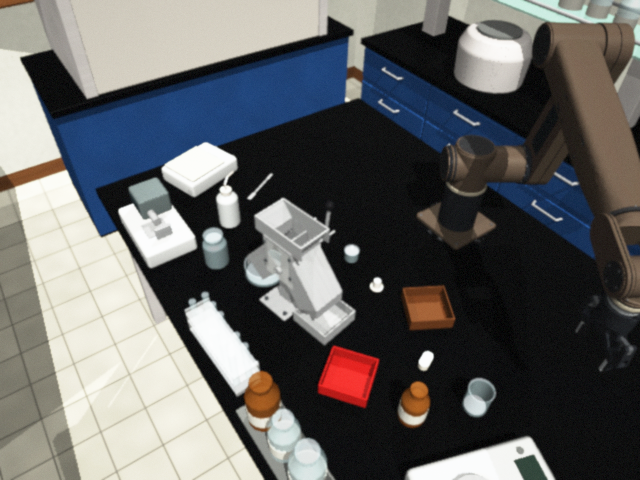

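View pics/side0.png

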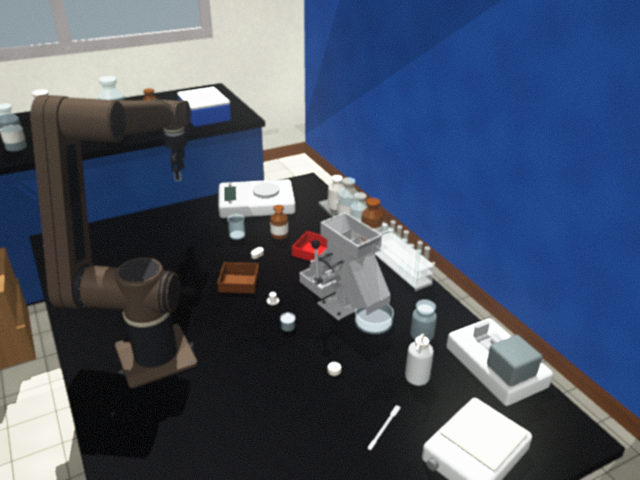

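View pics/wrist0.png

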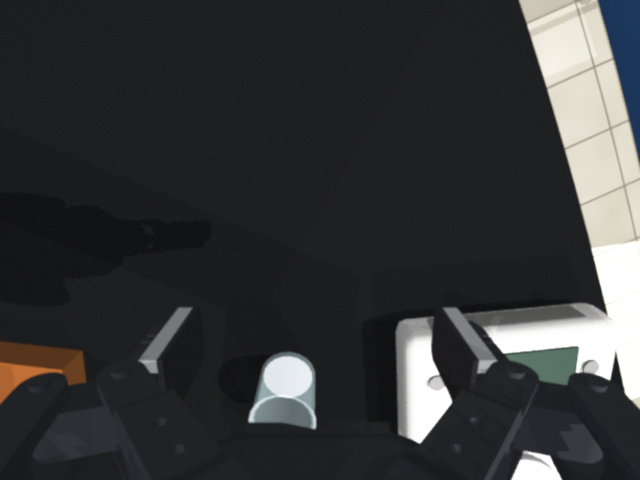

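Scene: diverter at (300,265), lever knob at (330,207), tray under the near spout (325,318), dish (262,266), oblong at (426,360), red/brown look-alike trays at (349,376)/(428,306). Side: round at (334,369), oblong (257,253), stopper (272,298), dish (374,317). Enlarging.

Run:
```python
from h import *
import pickle
c=pickle.load(open('scene0.pkl','rb')); d=pickle.load(open('side0.pkl','rb'))
save(crop(c,220,170,460,390,3)[:600,:],'sc1'); save(crop(d,220,190,440,390,3),'sd1')
def pr(n,p): print(n,np.round(p,4))
pr('round z.02',onz(d,334,369,.015)); pr('rdep',dep(d,334,369))
pr('obl side',onz(d,257,253,.015)); pr('dep',dep(d,257,253)); pr('obl scene',onz(c,426,360,.015)); pr('dep',dep(c,426,360))
pr('knob sc',dep(c,330,207));
```

```text
round z.02 [ 0.4274 -0.2991  0.015 ]
rdep [ 0.4236 -0.3057  0.0226]
obl side [0.4582 0.3354 0.015 ]
dep [0.4532 0.3222 0.0245]
obl scene [0.4633 0.3442 0.015 ]
dep [0.465  0.3452 0.0179]
knob sc [ 0.5014 -0.0408  0.2741]
```

View pics/sc1.png

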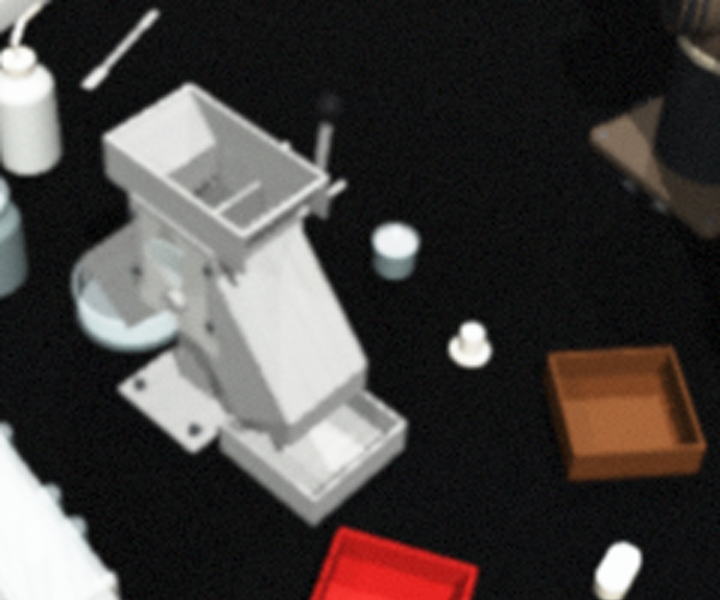

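View pics/sd1.png

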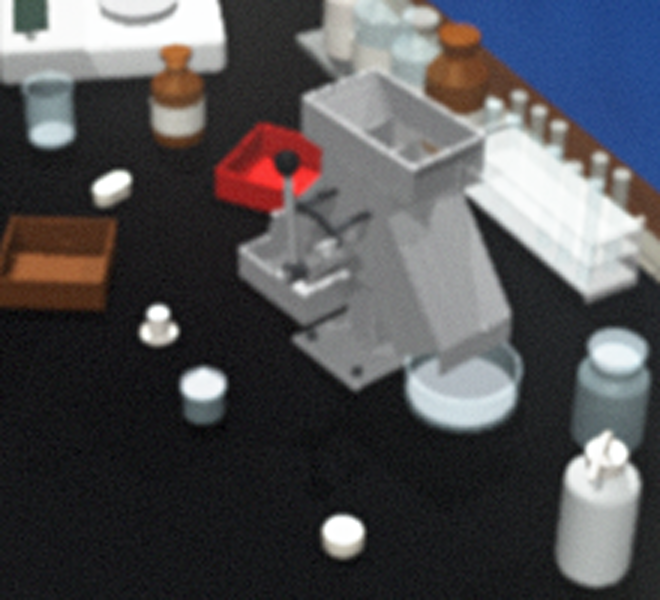

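Run:
```python
from h import *
import pickle
c=pickle.load(open('scene0.pkl','rb')); d=pickle.load(open('side0.pkl','rb'))
# corners by diverter local (x,y): robot-side = -x
A=np.array([onz(c,220+x/3,170+y/3,.281) for x,y in [(190,85),(105,137),(243,238),(327,178)]])
B=np.array([onz(d,220+x/3,190+y/3,.281) for x,y in [(482,140),(372,70),(303,97),(418,170)]])
print(A.round(3),B.round(3))
def fit(P,L):
    P=P[:,:2];L=np.array(L)
    pc=P.mean(0);lc=L.mean(0);a=P-pc;b=L-lc
    th=np.arctan2((b[:,0]*a[:,1]-b[:,1]*a[:,0]).sum(),(a*b).sum())
    M=np.array([[np.cos(th),-np.sin(th)],[np.sin(th),np.cos(th)]]);t=pc-M@lc
    print('th',th,'t',t,'res',(P-(L@M.T+t)).round(4).tolist()); return th,t
L=[(-.05,-.086),(.05,-.086),(.05,.086),(-.05,.086)]
fit(A,L)
Ls=[(.05,-.086),(.05,.086),(-.05,.086),(-.05,-.086)]
fit(B,Ls)
# knob
from itertools import product
def tri(l):
    S=np.zeros((3,3));b=np.zeros(3)
    for q,u,v in l:
        r=q['W'][:3,:3]@ray(q,u,v);r/=np.linalg.norm(r);M=np.eye(3)-np.outer(r,r);S+=M;b+=M@q['W'][:3,3]
    return np.linalg.solve(S,b)
print('knob',tri([(c,220+329/3,170+105/3),(d,220+287/3,190+162/3)]))
print('stopper',tri([(c,220+471/3,170+333/3),(d,220+158/3,190+315/3)]))
print('obl',tri([(c,220+618/3,170+571/3),(d,220+112/3,190+188/3)]))
print('round',onz(d,220+343/3,190+530/3,.02),onz(d,220+343/3,190+535/3,.013))
```

```text
[[ 0.588 -0.131  0.281]
 [ 0.684 -0.112  0.281]
 [ 0.653  0.052  0.281]
 [ 0.557  0.033  0.281]] [[ 0.678 -0.117  0.281]
 [ 0.648  0.05   0.281]
 [ 0.558  0.034  0.281]
 [ 0.595 -0.134  0.281]]
th 0.18995334142675677 t [ 0.62071219 -0.03952683] res [[0.0005, 0.0024], [-0.0018, 0.0021], [-0.0008, -0.002], [0.0021, -0.0026]]
th 0.19270855141025728 t [ 0.61972832 -0.04189187] res [[-0.0073, -0.0005], [-0.0044, -0.0024], [0.0042, 0.0015], [0.0074, 0.0014]]
knob [ 0.49551148 -0.05112979  0.27078758]
stopper [0.40445872 0.07271164 0.02637187]
obl [0.46202643 0.34312874 0.01071135]
round [ 0.43014673 -0.29589157  0.02      ] [ 0.43050865 -0.29553813  0.013     ]
```

```bash
cat >> h.py <<'E'
def tgt(p,yaw):
    # tool y down, tool z (jaw) horizontal at angle yaw (half-turn equivalents tried), nearest to present
    s,T=pose(); best=None
    for k in (0,np.pi):
        z=np.array([np.cos(yaw+k),np.sin(yaw+k),0]);y=np.array([0,0,-1.]);x=np.cross(y,z)
        M=np.c_[x,y,z]; w=R.from_matrix(T[:3,:3].T@M).as_rotvec()
        if best is None or np.linalg.norm(w)<np.linalg.norm(best[0]): best=(w,M)
    dp=T[:3,:3].T@(np.array(p)-T[:3,3])
    print('t',round(s['time'],2),'j6',s['qpos'][5].round(3),'w',best[0].round(3).tolist(),'d',dp.round(4).tolist(),'rows',round(max(np.linalg.norm(dp)/.0417,np.degrees(np.linalg.norm(best[0]))/7.16),1))
C=np.array([0.6203,-0.0405]); TH=0.19
def dv(x,y,z): return np.array([C[0]+x*np.cos(TH)-y*np.sin(TH),C[1]+x*np.sin(TH)+y*np.cos(TH),z])
E
python3 - <<'E'
from h import *
import pickle
c=pickle.load(open('scene0.pkl','rb')); d=pickle.load(open('side0.pkl','rb'))
s,T=pose(); print(T.round(3))
print('mount',np.array(pickle.load(open('wrist0.pkl','rb'))['mount']).round(4))
for q,(u0,v0,u1,v1) in ((c,(405,340,445,380)),(d,(240,240,275,268))):
    g=cv2.cvtColor(q['pixels'][v0:v1,u0:u1],cv2.COLOR_BGR2GRAY); m=(g>110).astype(np.uint8)
    n,l,st,ce=cv2.connectedComponentsWithStats(m); k=1+np.argmax(st[1:,4]); ys,xs=np.where(l==k)
    P=np.array([onz(q,u0+x,v0+y,.012)[:2] for x,y in zip(xs,ys)]); ct=P.mean(0); w,V=np.linalg.eigh(np.cov((P-ct).T)); print(ct,len(P),np.sqrt(w)*4,np.arctan2(V[1,1],V[0,1]))
print('wash base',onz(d,220+595/3,190+560/3,0),'weigh',onz(d,220+204/3,190+405/3,.02),'spat',onz(d,385,427,0),'amber',onz(d,279,225,.03),'beaker',onz(d,237,230,.03),'brown tray',onz(d,238,280,.02))
tgt([.46,.34,.25],1.0)
tgt(dv(-.125,.07,.30),TH+np.pi/2)
E
```

```text
[[ 0.905 -0.001  0.425  0.286]
 [-0.425 -0.002  0.905  0.611]
 [-0.    -1.    -0.002  0.23 ]
 [ 0.     0.     0.     1.   ]]
mount [[ 5.000e-04 -9.598e-01 -2.807e-01 -7.190e-02]
 [ 3.000e-04  2.807e-01 -9.598e-01 -1.421e-01]
 [ 1.000e+00  4.000e-04  4.000e-04 -5.000e-04]
 [ 0.000e+00  0.000e+00  0.000e+00  1.000e+00]]
[0.46314593 0.34242245] 221 [0.03286665 0.06685136] -2.6948935802162644
[0.46173797 0.3456077 ] 117 [0.04496726 0.07829231] 0.887947771979205
wash base [ 0.63191433 -0.4203087   0.        ] weigh [ 0.3890296  -0.07596988  0.02      ] spat [ 0.45279674 -0.52595169  0.        ] amber [0.59875392 0.45239382 0.03      ] beaker [0.44282241 0.49103567 0.03      ] brown tray [0.33633767 0.20815186 0.02      ]
t 0.15 j6 -0.15 w [0.002, 0.132, -0.0] d [0.2721, -0.0195, -0.1713] rows 7.7
t 0.15 j6 -0.15 w [0.002, -0.629, -0.001] d [0.4366, -0.069, -0.4646] rows 15.4
```

Candidates for the oblong: scene (426,360) / side (257,253), a low round-ended cylinder without flange; stopper at side (272,298) has a flange and peg, so it is excluded. Round: side (334,369), a flat plain disc; look-alike is the weighing bottle lid at (288,322), taller and glassy. Moving over the oblong for a close look.

Request:
{"fn": "jog_arm", "kwargs": {"deltas": [[[0, 0, 0], [0.27, -0.03, -0.17], 1], [[0, 0, 0], [0.27, -0.03, -0.17], 1], [[0, 0, 0], [0.27, -0.03, -0.17], 1], [[0, 0, 0], [0.27, -0.03, -0.17], 1], [[0, 0, 0], [0.27, -0.03, -0.17], 1], [[0, 0, 0], [0.27, -0.03, -0.17], 1], [[0, 0, 0], [0.27, -0.03, -0.17], 1], [[0, 0, 0], [0.27, -0.03, -0.17], 1], [[0, 0, 0], [0.27, -0.03, -0.17], 1], [[0, 0, 0], [0.27, -0.03, -0.17], 1]], "force": 30}}

```text
time: 0.98
eef_pos: [0.4594, 0.3409, 0.2604]
tcp_rot: [0.69, -0.155, 0.155, -0.689]
contact_force: [-0.2, 0.7, -0.2]
opening: 0.998
```

Run:
```python
from h import *
q=cam('wrist'); save(q['pixels'],'w1')
u0,v0,u1,v1=230,120,410,300
g=cv2.cvtColor(q['pixels'],cv2.COLOR_BGR2GRAY); m=(g>130).astype(np.uint8); m[:v0]=0;m[v1:]=0;m[:,:u0]=0;m[:,u1:]=0
n,l,st,ce=cv2.connectedComponentsWithStats(m); k=1+np.argmax(st[1:,4]); ys,xs=np.where(l==k); print(st[k],ce[k])
P=np.array([onz(q,x,y,.014)[:2] for x,y in zip(xs,ys)]); ct=P.mean(0); w,V=np.linalg.eigh(np.cov((P-ct).T)); print(ct,len(P),np.sqrt(w)*4,np.arctan2(V[1,1],V[0,1]))
tgt(dv(-.125,.07,.30),TH+np.pi/2)
```

```text
[ 297  182   46   44 1294] [319.66151468 203.65224111]
[0.46029545 0.34209597] 1294 [0.03111527 0.05482001] -2.7794278392876
t 1.03 j6 -0.667 w [0.002, -0.63, -0.002] d [0.1669, -0.0395, -0.2942] rows 8.2
```

View pics/w1.png

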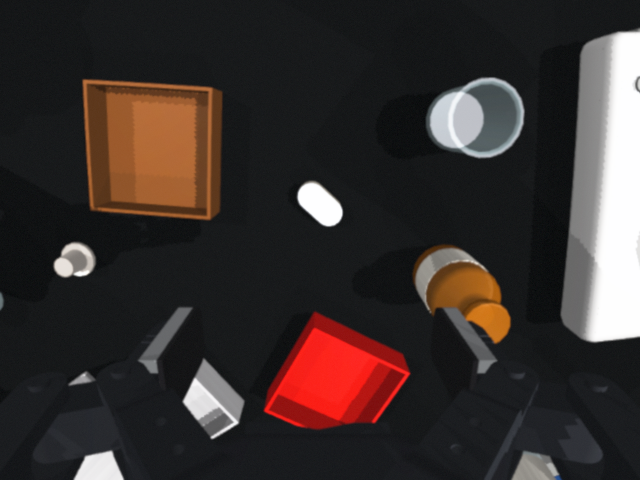

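The oblong is at pixel (320,204) → (0.460, 0.342), long axis 0.36 rad, width and length as expected. Brown tray at (152,150) and red at (337,370) are decoys, stopper (75,260). Now to the lever, beside the knob on the +y side.

Request:
{"fn": "jog_arm", "kwargs": {"deltas": [[[0, -0.1, 0], [0.167, -0.04, -0.294], 0], [[0, -0.2, 0], [0.167, -0.04, -0.294], 0], [[0, -0.3, 0], [0.167, -0.04, -0.294], 0], [[0, -0.4, 0], [0.167, -0.04, -0.294], 0], [[0, -0.5, 0], [0.167, -0.04, -0.294], 0], [[0, -0.6, 0], [0.167, -0.04, -0.294], 0], [[0, -0.63, 0], [0.167, -0.04, -0.294], 0], [[0, -0.63, 0], [0.167, -0.04, -0.294], 0], [[0, -0.63, 0], [0.167, -0.04, -0.294], 0], [[0, -0.63, 0], [0.167, -0.04, -0.294], 0]]}}

```text
time: 1.87
eef_pos: [0.4848, 0.0039, 0.3007]
tcp_rot: [0.704, 0.066, -0.067, -0.704]
contact_force: [0.7, 0.6, 0.7]
opening: 0.003
```

Run:
```python
from h import *
q=cam('wrist'); save(q['pixels'],'w2'); c=cam('scene'); save(crop(c,230,130,450,310,3),'sc2'); d=cam('side'); save(crop(d,250,170,450,340,3),'sd2')
tgt(dv(-.125,.07,.24),TH+np.pi/2)
tgt(dv(-.125,-.031,.24),TH+np.pi/2)
```

```text
t 2.02 j6 -1.958 w [-0.0, 0.002, -0.003] d [-0.0001, 0.06, -0.002] rows 1.4
t 2.02 j6 -1.958 w [-0.0, 0.002, -0.003] d [-0.0004, 0.0599, -0.103] rows 2.9
```

View pics/w2.png

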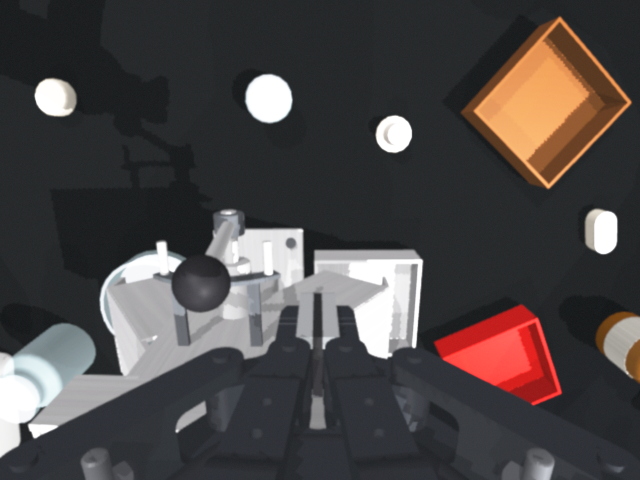

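View pics/sd2.png

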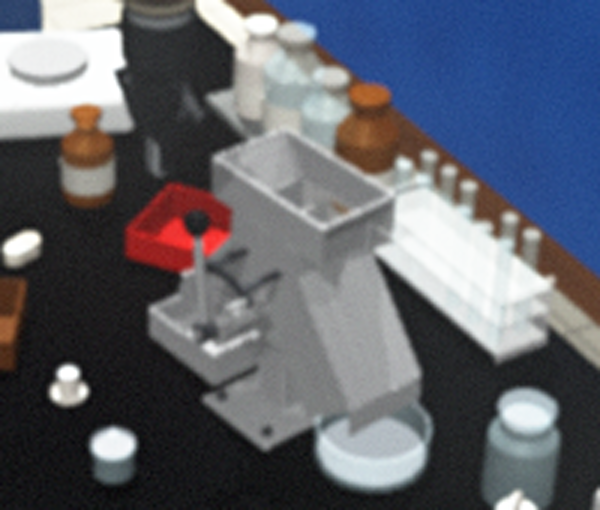

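View pics/sc2.png

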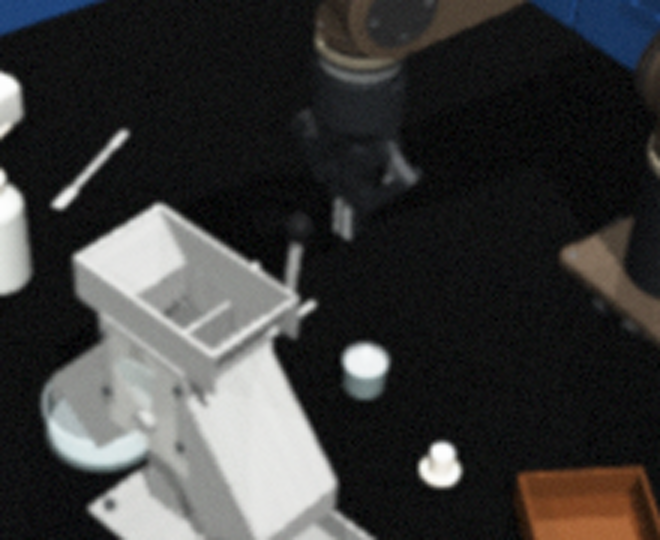

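Run:
```python
from h import *
d=cam('side'); save(d['pixels'],'sd3'); c=cam('scene')
s,T=pose(); print(T.round(3),proj(d,T[:3,3]),proj(c,T[:3,3]), proj(d,[.4955,-.0511,.2708]))
w=cam('wrist'); print('knob wrist', onz(w,200,283,.27), proj(w,[.4955,-.0511,.2708]))
for u,v in ((55,97),(269,98),(601,231),(601,240)): print(onz(w,u,v,.014), w['range_z'][v,u])
# round tablet centroid
g=cv2.cvtColor(w['pixels'],cv2.COLOR_BGR2GRAY); m=(g>130).astype(np.uint8)
n,l,st,ce=cv2.connectedComponentsWithStats(m); k=l[97,55]; print(st[k],ce[k],onz(w,*ce[k],.012))
```

```text
[[ 0.981 -0.003 -0.192  0.484]
 [ 0.192 -0.001  0.981  0.007]
 [-0.003 -1.    -0.     0.3  ]
 [ 0.     0.     0.     1.   ]] [303.23867046 227.08473262] [346.74832541 207.01381655] [315.51751883 243.97293428]
knob wrist [ 0.49299629 -0.04849466  0.27      ] [193.58526469 287.4320728 ]
[ 0.42940614 -0.29038963  0.014     ] 0.3963775
[ 0.39102756 -0.06263033  0.014     ] 0.36942005
[0.45730322 0.34123409 0.014     ] 0.43792558
[0.46765215 0.34557363 0.014     ] 0.4392825
[  32   77   41   38 1256] [52.08041401 95.9593949 ] [ 0.4289131 -0.2950854  0.012    ]
```

View pics/sd3.png

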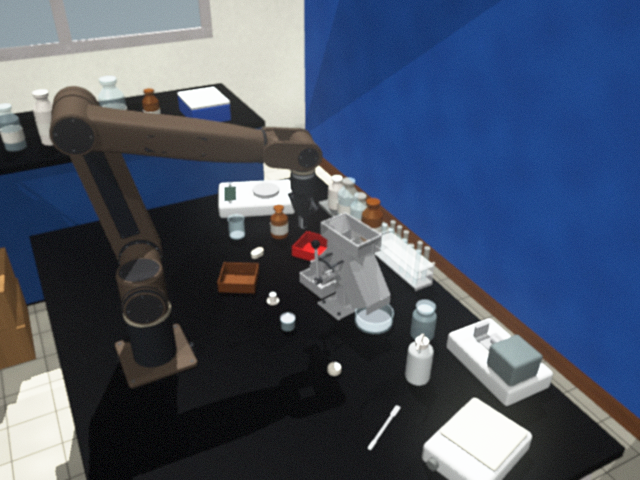

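The wrist picture shows the knob at (200,283), fingers to its right at (318,330), round tablet (52,96), weighing bottle lid (269,98). Measurements of all agree within ~3 mm. Pushing the lever toward −y.

Request:
{"fn": "jog_arm", "kwargs": {"deltas": [[[0, 0, 0], [0, 0.03, 0], 0], [[0, 0, 0], [0, 0.06, 0], 0], [[0, 0, 0], [0, 0.06, -0.01], 0], [[0, 0, 0], [0, 0.06, -0.025], 0], [[0, 0, 0], [0, 0.06, -0.04], 0], [[0, 0, 0], [0, 0.06, -0.055], 0], [[0, 0, 0], [0, 0.06, -0.07], 0], [[0, 0, 0], [0, 0.06, -0.085], 0], [[0, 0, 0], [0, 0.06, -0.095], 0], [[0, 0, 0], [0, 0.06, -0.095], 0]]}}

```text
time: 3.0
eef_pos: [0.5031, -0.0882, 0.2411]
tcp_rot: [0.704, 0.067, -0.068, -0.703]
contact_force: [-0.2, 0.4, 0.5]
opening: 0.001
```

Run:
```python
from h import *
w=cam('wrist'); save(w['pixels'],'w3'); d=cam('side'); save(crop(d,280,190,400,290,5),'sd4'); s,T=pose(); print(s['contact_force'],T[:3,3])
tgt(dv(-.125,-.031,.24),TH+np.pi/2)
for a in (-.45,-.52): 
  P=dv(-.125,.125*np.sin(a),.145+.125*np.cos(a)); print(P, proj(w,P), (proj(d,P)-[280,190])*5)
```

```text
[-0.14017541 -0.0744003  -0.22932447] [ 0.50268186 -0.08680655  0.24087255]
t 3.1 j6 -2.132 w [0.001, 0.003, -0.002] d [-0.0008, 0.0009, -0.0077] rows 0.2
[ 0.50781786 -0.11749961  0.25755589] [235.34271379 334.14727573] [249.59968665 340.69167941]
[ 0.5092795  -0.12509966  0.2534774 ] [216.90588746 328.49119105] [258.03063222 352.63070885]
```

View pics/w3.png

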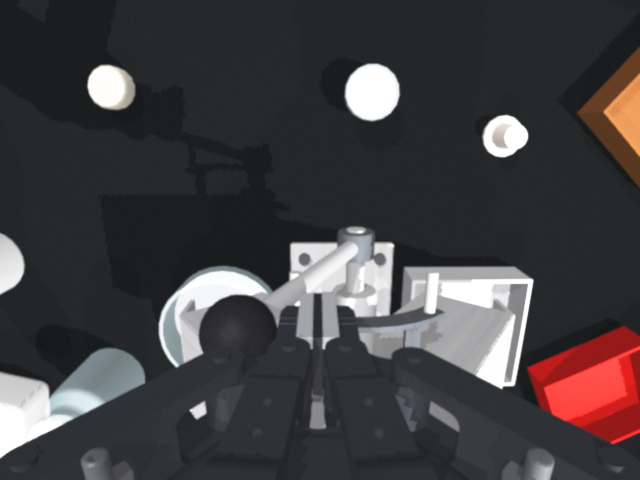

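View pics/sd4.png

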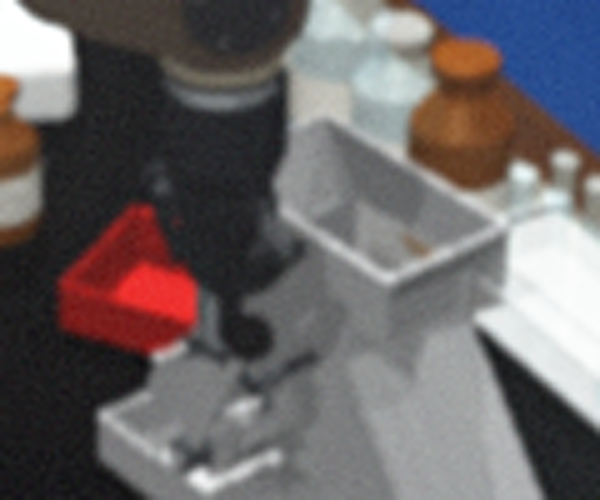

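The knob is at (238,330), matching about −0.45 rad; no stop force yet. Pushing on about 9 mm.

Request:
{"fn": "jog_arm", "kwargs": {"deltas": [[[0, 0, 0], [0, 0, -0.005], 0], [[0, 0, 0], [0, 0, -0.008], 0], [[0, 0, 0], [0, 0, -0.01], 0], [[0, 0, 0], [0, 0, -0.01], 0]]}}

```text
time: 3.43
eef_pos: [0.5046, -0.0965, 0.2408]
tcp_rot: [0.704, 0.067, -0.069, -0.704]
contact_force: [-0.5, 1.3, -0.4]
opening: -0.0
```

Run:
```python
from h import *
w=cam('wrist'); save(crop(w,150,200,450,400,2),'w4'); s,T=pose(); print(s['contact_force'],T[:3,3])
for a in (-.45,-.52): 
  P=dv(-.125,.125*np.sin(a),.145+.125*np.cos(a)); print(P, (proj(w,P)-[150,200])*2)
```

```text
[-0.05731818  1.01888304 -0.07504631] [ 0.50456748 -0.09653971  0.2407978 ]
[ 0.50781786 -0.11749961  0.25755589] [217.37714659 270.11277712]
[ 0.5092795  -0.12509966  0.2534774 ] [178.93884143 258.76183067]
```

View pics/w4.png

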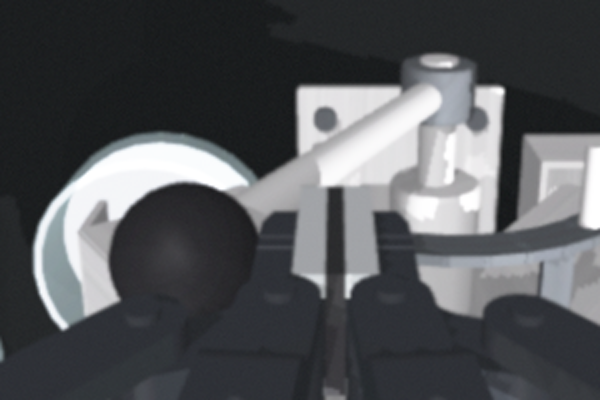

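Knob now at crop (185,258), ≈ −0.51 rad, 1 N. A last 4 mm to be sure of the stop, then back off and up.

Request:
{"fn": "jog_arm", "kwargs": {"deltas": [[[0, 0, 0], [0, 0, -0.004], 0], [[0, 0, 0], [0, 0, -0.005], 0]]}}

```text
time: 3.65
eef_pos: [0.505, -0.099, 0.2407]
tcp_rot: [-0.701, -0.067, 0.069, 0.706]
contact_force: [-2.4, 9.8, 2.8]
opening: -0.005
```

Request:
{"fn": "jog_arm", "kwargs": {"deltas": [[[0, 0, 0], [0, 0, 0.02], 0], [[0, 0, 0], [0, 0, 0.04], 0.3], [[0, 0, 0], [0, -0.03, 0.06], 1], [[0, 0, 0], [0, -0.06, 0.08], 1], [[0, 0, 0], [0, -0.06, 0.08], 1]]}}

```text
time: 4.07
eef_pos: [0.4922, -0.0193, 0.3086]
tcp_rot: [-0.703, -0.072, 0.066, 0.705]
contact_force: [1.7, 0.1, 1.6]
opening: 0.564
```

Run:
```python
from h import *
w=cam('wrist'); save(crop(w,50,150,450,450,2),'w5'); s,T=pose(); print(s['contact_force'],T[:3,3])
for a in (-.45,-.52): 
  P=dv(-.125,.125*np.sin(a),.145+.125*np.cos(a)); print(P, (proj(w,P)-[50,150])*2)
tgt([.4602,.342,.12],.362+np.pi/2)
tgt([.4602,.342,.009],.362+np.pi/2)
```

```text
[ 0.51546285 -0.22001507  0.14160469] [ 0.49171318 -0.02028635  0.30603321]
[ 0.50781786 -0.11749961  0.25755589] [160.03804765 227.87058718]
[ 0.5092795  -0.12509966  0.2534774 ] [139.11940967 222.55669681]
t 4.12 j6 -2.017 w [-0.002, -0.167, 0.006] d [0.0382, 0.1872, 0.361] rows 9.8
t 4.12 j6 -2.017 w [-0.002, -0.167, 0.006] d [0.0376, 0.2982, 0.3607] rows 11.3
```

View pics/w5.png

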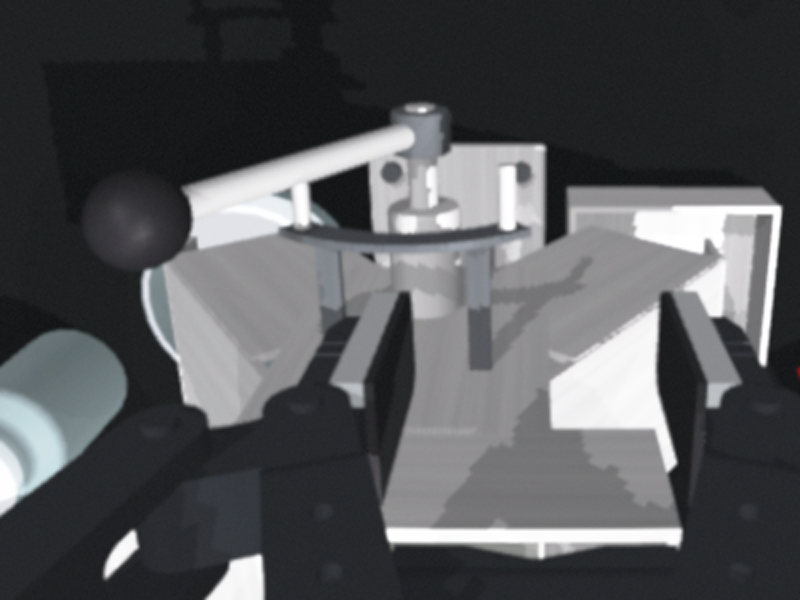

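The lever bar rests on its pin, knob (137,221) exactly at the predicted −0.52. Now to above the oblong.

Request:
{"fn": "jog_arm", "kwargs": {"deltas": [[[0, 0, 0], [0.004, 0.01, 0.04], 1], [[0, -0.02, 0], [0.008, 0.03, 0.08], 1], [[0, -0.06, 0], [0.012, 0.05, 0.12], 1], [[0, -0.1, 0], [0.016, 0.07, 0.16], 1], [[0, -0.14, 0], [0.02, 0.1, 0.2], 1], [[0, -0.167, 0.006], [0.025, 0.13, 0.24], 1], [[0, -0.167, 0.006], [0.03, 0.15, 0.28], 1], [[0, -0.167, 0.006], [0.035, 0.17, 0.32], 1], [[0, -0.167, 0.006], [0.038, 0.187, 0.361], 1], [[0, -0.167, 0.006], [0.038, 0.187, 0.361], 1]]}}

```text
time: 4.95
eef_pos: [0.4591, 0.3431, 0.1177]
tcp_rot: [-0.695, -0.127, 0.128, 0.696]
contact_force: [0.9, -0.4, -0.0]
opening: 1.003
```

Run:
```python
from h import *
q=cam('wrist'); save(q['pixels'],'w6')
g=cv2.cvtColor(q['pixels'],cv2.COLOR_BGR2GRAY); m=(g>130).astype(np.uint8); m[:,:240]=0;m[:,400:]=0
n,l,st,ce=cv2.connectedComponentsWithStats(m); k=1+np.argmax(st[1:,4]); ys,xs=np.where(l==k); print(st[k],ce[k])
P=np.array([onz(q,x,y,.016)[:2] for x,y in zip(xs,ys)]); ct=P.mean(0); w,V=np.linalg.eigh(np.cov((P-ct).T)); print(ct,len(P),np.sqrt(w)*4,np.arctan2(V[1,1],V[0,1]))
tgt([*ct,.004],np.arctan2(V[1,1],V[0,1])+np.pi/2)
```

```text
[ 240    0   84   76 3241] [267.68929343  25.05461277]
[0.34704377 0.27061351] 3241 [0.02900527 0.05271181] 2.553123922576858
t 5.0 j6 -1.468 w [-0.001, 0.953, -0.007] d [-0.129, 0.1112, -0.0322] rows 7.6
```

View pics/w6.png

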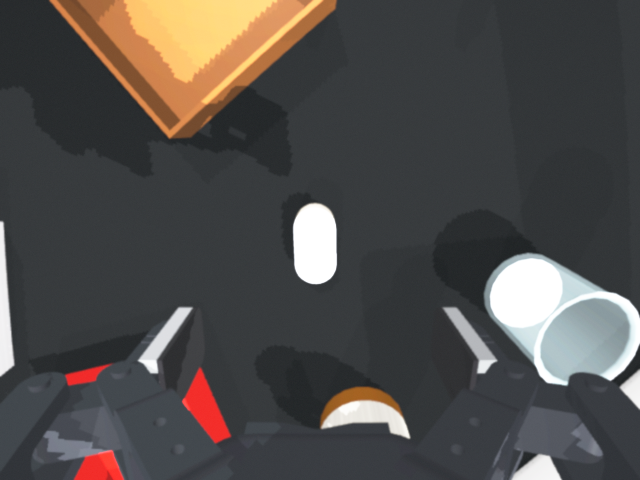

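Run:
```python
from h import *
q=cam('wrist')
g=cv2.cvtColor(q['pixels'],cv2.COLOR_BGR2GRAY); m=(g>150).astype(np.uint8); k=np.zeros_like(m); k[190:300,280:350]=1; m*=k
ys,xs=np.where(m)
P=np.array([onz(q,x,y,.016)[:2] for x,y in zip(xs,ys)]); ct=P.mean(0); w,V=np.linalg.eigh(np.cov((P-ct).T)); a=np.arctan2(V[1,1],V[0,1]); print(ct,len(P),np.sqrt(w)*4,a)
tgt([*ct,.004],a+np.pi/2)
```

```text
[0.45920429 0.34152475] 3116 [0.03008241 0.05744929] -2.7689143741308326
t 5.05 j6 -1.472 w [-0.002, -0.006, -0.007] d [0.0017, 0.1117, -0.0031] rows 2.7
```

The tablet is centred between the jaws (315,243) and aligned. Descend and grip.

Request:
{"fn": "jog_arm", "kwargs": {"deltas": [[[0, 0, 0], [0.001, 0.04, -0.002], 1], [[0, 0, -0.005], [0.001, 0.08, -0.002], 1], [[0, 0, -0.007], [0.001, 0.1, -0.002], 1], [[0, 0, -0.007], [0.001, 0.111, -0.002], 1], [[0, 0, -0.007], [0.001, 0.111, -0.002], 1], [[0, 0, -0.007], [0.001, 0.111, -0.002], 0], [[0, 0, -0.007], [0.001, 0.111, -0.002], 0], [[0, 0, -0.007], [0.001, 0.111, -0.002], 0], [[0, 0, -0.007], [0.001, 0.111, -0.002], 0], [[0, 0, -0.007], [0.001, 0.111, -0.002], 0]], "force": 35}}

```text
time: 5.88
eef_pos: [0.4592, 0.3428, 0.0063]
tcp_rot: [-0.694, -0.13, 0.128, 0.696]
contact_force: [-0.6, 1.4, 7.8]
opening: 0.295
```

Request:
{"fn": "jog_arm", "kwargs": {"deltas": [[[0, 0, 0], [0, 0, 0], 0], [[0, 0, 0], [0, -0.02, 0], 0], [[0, 0, 0], [0, -0.06, 0], 0], [[0, 0, 0], [0, -0.1, 0], 0], [[0, 0, 0], [0, -0.14, 0], 0]]}}

```text
time: 6.3
eef_pos: [0.4582, 0.3421, 0.1474]
tcp_rot: [-0.694, -0.129, 0.128, 0.696]
contact_force: [1.8, 1.0, -0.6]
opening: 0.295
```

Run:
```python
from h import *
q=cam('wrist'); save(q['pixels'],'w7')
tgt(dv(0,0,.35),TH+np.pi/2)
```

```text
t 6.35 j6 -1.475 w [-0.005, 0.177, 0.018] d [0.0119, -0.1934, -0.4154] rows 11.0
```

View pics/w7.png

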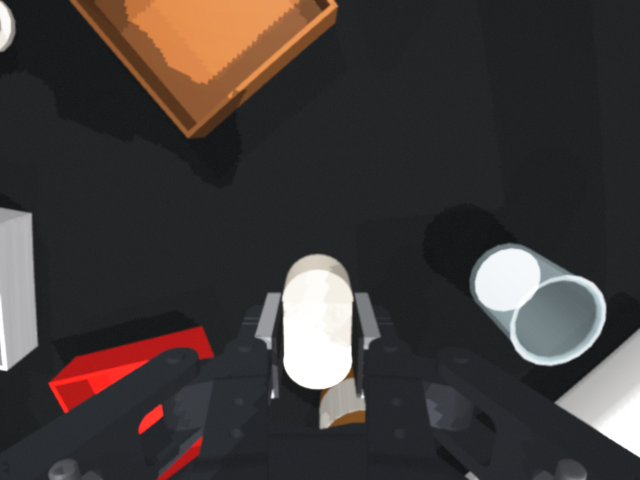

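The oblong is held between the pads (opening 25 mm). Raise and go over the hopper at TCP z 0.35.

Request:
{"fn": "jog_arm", "kwargs": {"deltas": [[[0, 0, 0], [0, -0.04, 0], 0], [[0, 0, 0], [0, -0.08, 0], 0], [[0, 0.03, 0.01], [0, -0.11, -0.02], 0], [[0, 0.06, 0.018], [0.002, -0.14, -0.05], 0], [[0, 0.09, 0.018], [0.004, -0.165, -0.08], 0], [[0, 0.12, 0.018], [0.005, -0.185, -0.115], 0], [[0, 0.15, 0.018], [0.006, -0.193, -0.155], 0], [[0, 0.177, 0.018], [0.007, -0.193, -0.195], 0], [[0, 0.177, 0.018], [0.008, -0.193, -0.235], 0], [[0, 0.177, 0.018], [0.009, -0.193, -0.275], 0]]}}

```text
time: 7.18
eef_pos: [0.5675, 0.0877, 0.3505]
tcp_rot: [-0.702, -0.067, 0.067, 0.706]
contact_force: [0.8, 1.4, -0.1]
opening: 0.296
```

Run:
```python
from h import *
tgt(dv(0,0,.35),TH+np.pi/2)
```

```text
t 7.18 j6 -1.787 w [-0.005, 0.0, 0.001] d [0.0275, -0.0002, -0.1359] rows 3.3
```

Request:
{"fn": "jog_arm", "kwargs": {"deltas": [[[0, 0, 0], [0.008, 0, -0.035], 0], [[0, 0, 0], [0.017, 0, -0.07], 0], [[0, 0, 0], [0.025, 0, -0.105], 0], [[0, 0, 0], [0.0275, 0, -0.13], 0], [[0, 0, 0], [0.0275, 0, -0.134], 0], [[0, 0, 0], [0.0275, 0, -0.134], 0]]}}

```text
time: 7.68
eef_pos: [0.6199, -0.0402, 0.349]
tcp_rot: [-0.702, -0.066, 0.067, 0.706]
contact_force: [0.1, 0.2, -0.6]
opening: 0.292
```

Run:
```python
from h import *
q=cam('wrist'); save(q['pixels'],'w8'); c=cam('scene'); save(crop(c,220,140,380,270,4),'sc8')
tgt(dv(0,0,.28),TH+np.pi/2)
```

```text
t 7.78 j6 -1.989 w [-0.006, 0.001, 0.0] d [0.0002, 0.0696, -0.0031] rows 1.7
```

View pics/w8.png

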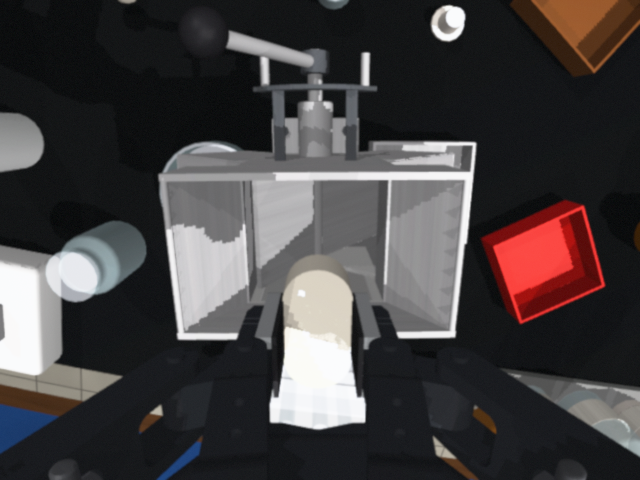

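View pics/sc8.png

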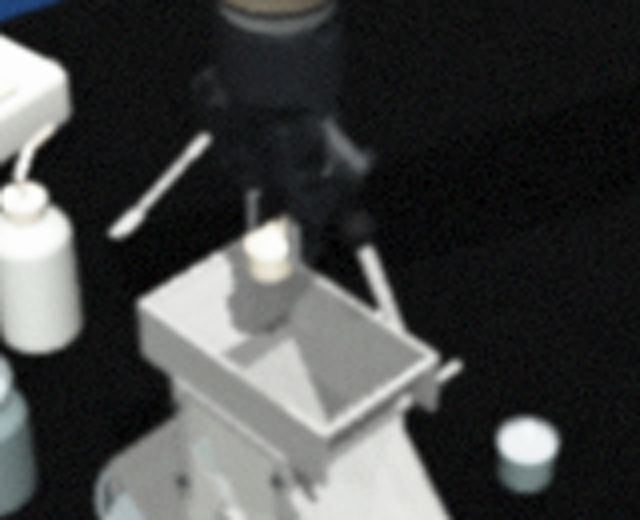

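Lever still leans to −y (knob (203,32)); tablet over the hopper. Quick check of the rim corners against the model, then lower.

Run:
```python
from h import *
q=cam('wrist')
for (x,y),p in zip([(-.05,-.086),(-.05,.086),(.05,-.086),(.05,.086)],[(162,178),(474,175),(180,338),(455,335)]): print(proj(q,dv(x,y,.281)),p,(onz(q,*p,.281)-dv(x,y,.281)).round(4))
```

```text
[152.37726566 173.30324294] (162, 178) [0.0016 0.0054 0.    ]
[470.52635096 173.06705584] (474, 175) [0.0006 0.0022 0.    ]
[171.83195504 338.2890929 ] (180, 338) [-0.0012  0.005   0.    ]
[452.38779889 337.65749102] (455, 335) [-0.0021  0.0011  0.    ]
```

Request:
{"fn": "jog_arm", "kwargs": {"deltas": [[[0, 0, 0], [0, 0.035, 0.003], 0], [[0, 0, 0], [0, 0.06, 0.003], 0], [[0, 0, 0], [0, 0.065, 0.003], 0], [[0, 0, 0], [0, 0.065, 0.003], 0], [[0, 0, 0], [0, 0.065, 0.003], 0.65], [[0, 0, 0], [0, 0.065, 0.003], 0.65], [[0, 0, 0], [0, 0.065, 0.003], 0.65], [[0, 0, 0], [0, 0.065, 0.003], 0.65], [[0, 0, 0], [0, 0.04, 0.003], 0.65], [[0, 0, 0], [0, 0, 0.003], 0.65]]}}

```text
time: 8.67
eef_pos: [0.6171, -0.0342, 0.3453]
tcp_rot: [-0.701, -0.064, 0.071, 0.707]
contact_force: [-0.0, -0.1, -0.5]
opening: 0.649
```

Request:
{"fn": "jog_arm", "kwargs": {"deltas": [[[0, 0, 0], [0, -0.01, 0], 0], [[0, 0, 0], [0, -0.01, 0], 0], [[0, 0, 0], [0, -0.01, 0], 0], [[0, 0, 0], [0, -0.01, 0], 0], [[0, 0, 0], [0, -0.01, 0], 0], [[0, 0, 0], [0, -0.01, 0], 0], [[0, 0, 0], [0, -0.01, 0], 0], [[0, 0, 0], [0, -0.01, 0], 0]]}}

```text
time: 9.33
eef_pos: [0.617, -0.0342, 0.3545]
tcp_rot: [-0.701, -0.064, 0.071, 0.707]
contact_force: [0.2, 0.1, 0.8]
opening: 0.001
```

Run:
```python
from h import *
q=cam('wrist'); save(q['pixels'],'w9'); c=cam('scene'); save(crop(c,220,190,380,350,4)[:600],'sc9')
```

```text
(no output)
```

View pics/w9.png

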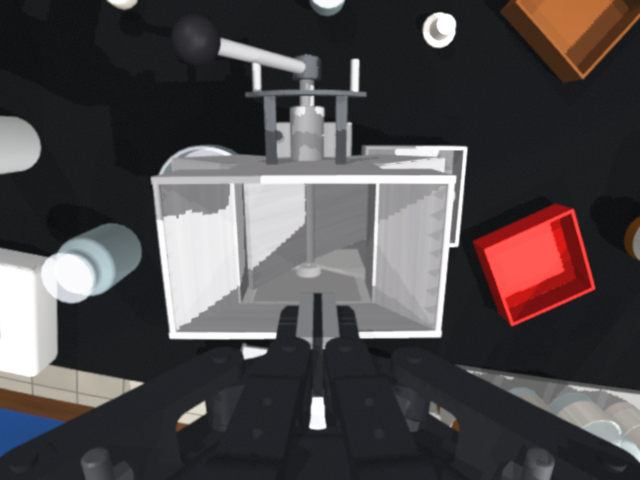

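View pics/sc9.png

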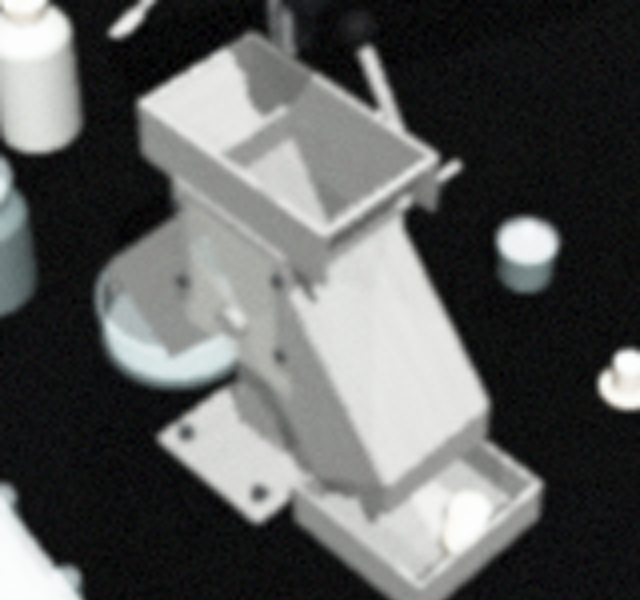

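The hopper is empty and the oblong lies in the steel tray (crop (468,520)). Next: to the −y side of the knob at height.

Run:
```python
from h import *
tgt(dv(-.125,-.12,.33),TH+np.pi/2)
```

```text
t 9.43 j6 -1.984 w [-0.01, 0.001, -0.009] d [-0.123, 0.0248, -0.1269] rows 4.3
```

Request:
{"fn": "jog_arm", "kwargs": {"deltas": [[[0, 0, 0], [-0.03, 0, -0.025], 0], [[0, 0, 0], [-0.06, 0, -0.05], 0], [[-0.01, 0, -0.009], [-0.09, 0.01, -0.08], 0], [[-0.01, 0, -0.009], [-0.115, 0.02, -0.11], 0], [[-0.01, 0, -0.009], [-0.123, 0.025, -0.127], 0], [[-0.01, 0, -0.009], [-0.123, 0.025, -0.127], 0], [[-0.01, 0, -0.009], [-0.123, 0.025, -0.127], 0]]}}

```text
time: 10.02
eef_pos: [0.5198, -0.1827, 0.3296]
tcp_rot: [-0.704, -0.067, 0.067, 0.704]
contact_force: [0.2, 0.5, -0.2]
opening: -0.001
```

Run:
```python
from h import *
q=cam('wrist'); save(q['pixels'],'w10'); s,T=pose(); print(T[:3,3])
a=-.52; print(proj(q,dv(-.125,.125*np.sin(a),.145+.125*np.cos(a))))
tgt(dv(-.125,-.12,.24),TH+np.pi/2)
tgt(dv(-.125,.031,.24),TH+np.pi/2)
g=cv2.cvtColor(q['pixels'],cv2.COLOR_BGR2GRAY); m=(g>130).astype(np.uint8)
n,l,st,ce=cv2.connectedComponentsWithStats(m)
for k in range(1,n):
    if 300<st[k,4]<4000: print(st[k],ce[k].round(1),onz(q,*ce[k],.015).round(4))
```

```text
[ 0.52039071 -0.18200381  0.33008994]
[416.51015977 257.22660624]
t 10.07 j6 -2.282 w [-0.0, 0.001, 0.0] d [-0.0002, 0.0901, 0.0001] rows 2.2
t 10.07 j6 -2.282 w [-0.0, 0.001, 0.0] d [-0.0001, 0.0901, 0.1511] rows 4.2
[  7  11  66 135 938] [42.  85.7] [ 0.4554 -0.5139  0.015 ]
[ 215   77   37   36 1014] [232.9  94.5] [ 0.429  -0.2951  0.015 ]
[ 429   80   42   44 1473] [449.4 101.4] [ 0.3903 -0.0569  0.015 ]
[531 120  38  34 927] [548.5 136.1] [0.4029 0.0683 0.015 ]
[431 211  40  51 991] [452.5 238. ] [ 0.5428 -0.0099  0.015 ]
[ 372  224   67   54 1417] [392.  243.5] [ 0.5636 -0.0814  0.015 ]
[ 474  231   97  111 2312] [535.8 279.9] [0.5759 0.1133 0.015 ]
[ 266  247   84   79 2870] [300.5 275.7] [ 0.6257 -0.1836  0.015 ]
[439 270  30  35 769] [453.6 286. ] [0.6035 0.0096 0.015 ]
[ 335  294   73   59 1688] [375.6 327.2] [ 0.6783 -0.0749  0.015 ]
[171 345  40  23 416] [188.3 353.5] [ 0.7646 -0.3125  0.015 ]
[ 512  387  128   61 3787] [591.2 408.2] [0.7536 0.273  0.015 ]
```

View pics/w10.png

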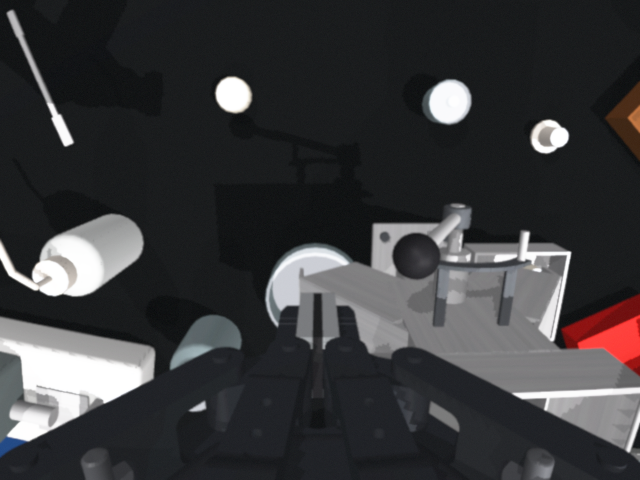

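Knob at (416,257) as predicted, fingers on its −y side at (318,310); round tablet at (233,95) → (0.429, −0.295). Descend and push to +y.

Request:
{"fn": "jog_arm", "kwargs": {"deltas": [[[0, 0, 0], [0, 0.04, 0], 0], [[0, 0, 0], [0, 0.08, 0], 0], [[0, 0, 0], [0, 0.09, 0], 0], [[0, 0, 0], [0, 0.09, 0.02], 0], [[0, 0, 0], [0, 0.09, 0.035], 0], [[0, 0, 0], [0, 0.09, 0.05], 0], [[0, 0, 0], [0, 0.09, 0.065], 0], [[0, 0, 0], [0, 0.09, 0.085], 0], [[0, 0, 0], [0, 0.09, 0.105], 0], [[0, 0, 0], [0, 0.09, 0.12], 0]]}}

```text
time: 10.9
eef_pos: [0.4979, -0.0619, 0.2417]
tcp_rot: [0.704, 0.069, -0.067, -0.704]
contact_force: [1.2, -2.3, -2.0]
opening: -0.004
```

Request:
{"fn": "jog_arm", "kwargs": {"deltas": [[[0, 0, 0], [0, 0, 0.015], 0], [[0, 0, 0], [0, 0, 0.026], 0], [[0, 0, 0], [0, 0, 0.034], 0], [[0, 0, 0], [0, 0, 0.034], 0]]}}

```text
time: 11.23
eef_pos: [0.4919, -0.0298, 0.2429]
tcp_rot: [0.707, 0.071, -0.067, -0.701]
contact_force: [0.7, -7.6, -0.1]
opening: 0.004
```

Run:
```python
from h import *
q=cam('wrist'); save(crop(q,200,150,600,450,2),'w11'); s,T=pose(); print(T[:3,3],s['contact_force'])
for a in (.45,.52): print((proj(q,dv(-.125,.125*np.sin(a),.145+.125*np.cos(a)))-[200,150])*2)
```

```text
[ 0.49191326 -0.02984357  0.24289884] [ 0.28346934 -6.22606938  1.05157549]
[341.33312649 365.16410182]
[379.85144746 354.4184753 ]
```

View pics/w11.png

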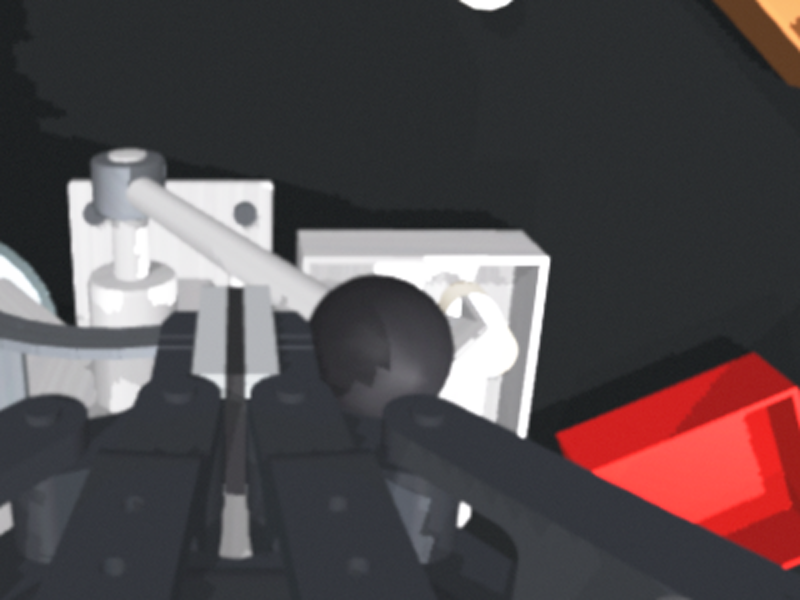

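Knob at crop (382,347): full stop at +0.52, with 6–8 N reaction. Back off, up, and look.

Request:
{"fn": "jog_arm", "kwargs": {"deltas": [[[0, 0, 0], [0, 0, -0.02], 0], [[0, 0, 0], [0, 0, -0.04], 0.3], [[0, 0, 0], [0, -0.03, -0.06], 1], [[0, 0, 0], [0, -0.07, -0.09], 1], [[0, 0, 0], [0, -0.07, -0.09], 1]]}}

```text
time: 11.7
eef_pos: [0.5112, -0.1206, 0.3203]
tcp_rot: [0.708, 0.073, -0.063, -0.699]
contact_force: [0.4, -0.4, 1.5]
opening: 0.56
```

Run:
```python
from h import *
q=cam('wrist'); save(q['pixels'],'w12'); s,T=pose(); print(T[:3,3],s['contact_force'])
for a in (.45,.52): print(proj(q,dv(-.125,.125*np.sin(a),.145+.125*np.cos(a))))
for y in (1.2,1.5,1.76,2.,2.3): tgt([.429,-.295,.12],y)
```

```text
[ 0.511204   -0.12021099  0.31974163] [ 0.36908241 -0.50369549  1.54772931]
[520.0393113  258.96795899]
[529.79500101 256.63820138]
t 11.75 j6 -2.184 w [0.009, 0.562, 0.016] d [-0.1165, 0.2004, -0.1533] rows 6.7
t 11.75 j6 -2.184 w [0.012, 0.262, 0.014] d [-0.1165, 0.2004, -0.1533] rows 6.7
t 11.75 j6 -2.184 w [0.013, 0.002, 0.013] d [-0.1165, 0.2004, -0.1533] rows 6.7
t 11.75 j6 -2.184 w [0.015, -0.238, 0.011] d [-0.1165, 0.2004, -0.1533] rows 6.7
t 11.75 j6 -2.184 w [0.016, -0.538, 0.009] d [-0.1165, 0.2004, -0.1533] rows 6.7
```

View pics/w12.png

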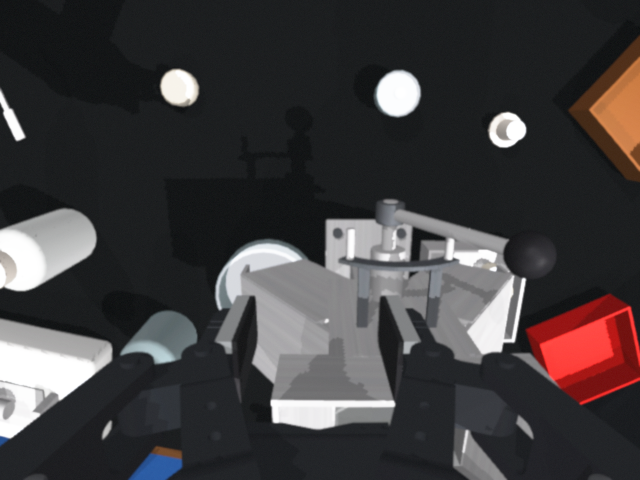

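Lever confirmed at the +y stop: knob (529,255) vs predicted (530,257). Now to the round tablet.

Request:
{"fn": "jog_arm", "kwargs": {"deltas": [[[0, 0, 0], [-0.01, 0.01, -0.025], 1], [[0, 0.06, 0], [-0.03, 0.04, -0.05], 1], [[0, 0.12, 0.01], [-0.05, 0.07, -0.075], 1], [[0, 0.18, 0.015], [-0.07, 0.1, -0.1], 1], [[0.011, 0.24, 0.015], [-0.09, 0.13, -0.12], 1], [[0.011, 0.3, 0.015], [-0.11, 0.16, -0.145], 1], [[0.011, 0.3, 0.015], [-0.1165, 0.19, -0.1533], 1], [[0.011, 0.3, 0.015], [-0.1165, 0.2, -0.1533], 1], [[0.011, 0.3, 0.015], [-0.1165, 0.2, -0.1533], 1]]}}

```text
time: 12.5
eef_pos: [0.4266, -0.2924, 0.116]
tcp_rot: [-0.704, 0.041, -0.036, 0.708]
contact_force: [0.4, 0.8, -0.2]
opening: 1.0
```

Run:
```python
from h import *
q=cam('wrist'); save(q['pixels'],'w13')
g=cv2.cvtColor(q['pixels'],cv2.COLOR_BGR2GRAY); m=(g>150).astype(np.uint8); k=np.zeros_like(m); k[170:310,260:380]=1; m*=k
ys,xs=np.where(m); print(xs.min(),xs.max(),ys.min(),ys.max())
P=np.array([onz(q,x,y,.018)[:2] for x,y in zip(xs,ys)]); ct=P.mean(0); print(ct,len(P),P.std(0)*4)
tgt([*ct,.004],1.461)
```

```text
282 342 216 279
[ 0.42714107 -0.29548643] 3044 [0.04245248 0.03936359]
t 12.55 j6 -2.258 w [-0.003, 0.001, -0.004] d [-0.0005, 0.1148, -0.0027] rows 2.8
```

View pics/w13.png

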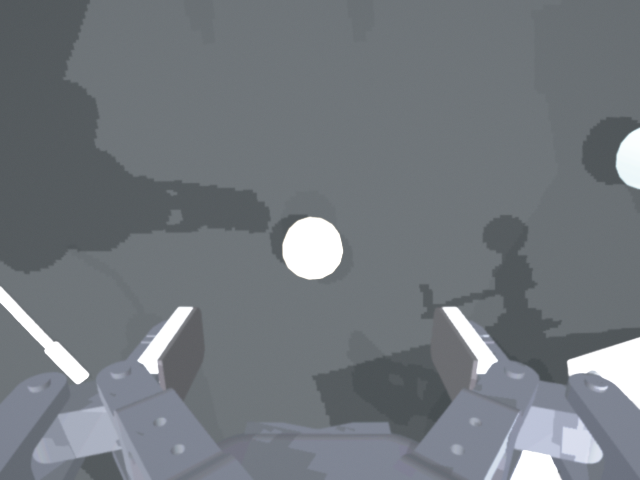

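The disc is centred at (312,248), only it between the jaws; spatula far left. Descend and grip.

Request:
{"fn": "jog_arm", "kwargs": {"deltas": [[[0, 0, 0], [0, 0.04, -0.002], 1], [[0, 0, -0.004], [0, 0.08, -0.0027], 1], [[0, 0, -0.004], [0, 0.105, -0.0027], 1], [[0, 0, -0.004], [0, 0.114, -0.0027], 1], [[0, 0, -0.004], [0, 0.114, -0.0027], 1], [[0, 0, -0.004], [0, 0.114, -0.0027], 0], [[0, 0, -0.004], [0, 0.114, -0.0027], 0], [[0, 0, -0.004], [0, 0.114, -0.0027], 0], [[0, 0, -0.004], [0, 0.114, -0.0027], 0], [[0, 0, -0.004], [0, 0.114, -0.0027], 0]], "force": 35}}

```text
time: 13.38
eef_pos: [0.429, -0.2967, 0.0071]
tcp_rot: [-0.706, 0.037, -0.04, 0.706]
contact_force: [-0.6, 1.7, 6.7]
opening: 0.43
```

Request:
{"fn": "jog_arm", "kwargs": {"deltas": [[[0, 0, 0], [0, 0, 0], 0], [[0, 0, 0], [0, -0.02, 0], 0], [[0, 0, 0], [0, -0.06, 0], 0], [[0, 0, 0], [0, -0.1, 0], 0], [[0, 0, 0], [0, -0.14, 0], 0], [[0, 0, 0], [0, -0.18, 0], 0], [[0, 0, 0], [0, -0.22, 0], 0], [[0, 0, 0], [0, -0.26, 0], 0], [[0, 0, 0], [0, -0.3, 0], 0], [[0, 0, 0], [0, -0.34, 0], 0]]}}

```text
time: 14.22
eef_pos: [0.4273, -0.2964, 0.3495]
tcp_rot: [-0.706, 0.037, -0.04, 0.706]
contact_force: [0.7, -0.8, -0.4]
opening: 0.424
```

Run:
```python
from h import *
q=cam('wrist'); save(q['pixels'],'w14')
tgt(dv(0,.003,.35),TH+np.pi/2)
```

```text
t 14.27 j6 -2.265 w [0.012, -0.299, 0.015] d [0.1605, 0.0098, 0.2804] rows 7.8
```

View pics/w14.png

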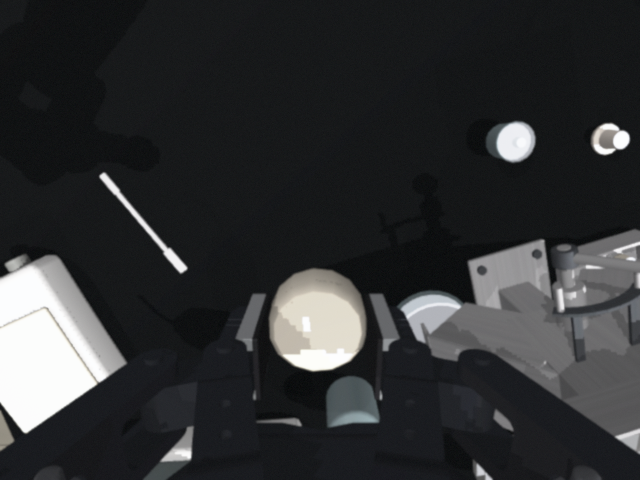

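The round tablet is held at (318,320). Over to the hopper.

Request:
{"fn": "jog_arm", "kwargs": {"deltas": [[[0, -0.03, 0], [0.02, 0, 0.03], 0], [[0, -0.08, 0], [0.04, 0, 0.065], 0], [[0, -0.13, 0.005], [0.06, 0, 0.1], 0], [[0, -0.18, 0.01], [0.08, 0, 0.14], 0], [[0.006, -0.23, 0.015], [0.1, 0, 0.175], 0], [[0.012, -0.28, 0.015], [0.12, 0, 0.21], 0], [[0.012, -0.3, 0.015], [0.14, 0, 0.245], 0], [[0.012, -0.3, 0.015], [0.16, 0, 0.275], 0], [[0.012, -0.3, 0.015], [0.1605, 0, 0.28], 0], [[0.012, -0.3, 0.015], [0.1605, 0, 0.28], 0]]}}

```text
time: 15.1
eef_pos: [0.62, -0.0357, 0.359]
tcp_rot: [0.704, 0.068, -0.069, -0.704]
contact_force: [0.1, -1.5, -0.0]
opening: 0.43
```

Run:
```python
from h import *
q=cam('wrist'); save(q['pixels'],'w15')
print(proj(q,dv(-.125,.125*np.sin(.52),.145+.125*np.cos(.52))),proj(q,dv(-.125,.125*np.sin(.45),.145+.125*np.cos(.45))))
tgt(dv(0,.003,.285),TH+np.pi/2)
```

```text
[416.37127239  36.81410519] [404.72843179  34.90533026]
t 15.15 j6 -1.986 w [0.001, 0.003, -0.001] d [0.0003, 0.0743, -0.0004] rows 1.8
```

View pics/w15.png

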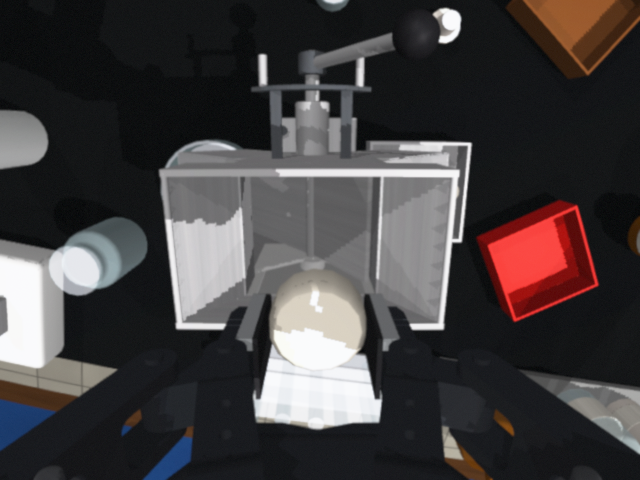

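Lever at +y stop (knob (416,34)), tablet centred over the mouth. Lower, release and rise.

Request:
{"fn": "jog_arm", "kwargs": {"deltas": [[[0, 0, 0], [0, 0.035, 0], 0], [[0, 0, 0], [0, 0.065, 0], 0], [[0, 0, 0], [0, 0.074, 0], 0], [[0, 0, 0], [0, 0.074, 0], 0], [[0, 0, 0], [0, 0.074, 0], 0.75], [[0, 0, 0], [0, 0.074, 0], 0.75], [[0, 0, 0], [0, 0.074, 0], 0.75], [[0, 0, 0], [0, 0.074, 0], 0.75], [[0, 0, 0], [0, 0.04, 0], 0.75], [[0, 0, 0], [0, 0, 0], 0.75]]}}

```text
time: 15.98
eef_pos: [0.618, -0.0369, 0.3564]
tcp_rot: [-0.703, -0.065, 0.071, 0.704]
contact_force: [0.5, -0.5, 0.4]
opening: 0.749
```

Request:
{"fn": "jog_arm", "kwargs": {"deltas": [[[0, 0, 0], [-0.02, -0.03, 0], 0.75], [[0, 0, 0], [-0.05, -0.03, 0], 0.75], [[0, 0, 0], [-0.09, -0.03, 0], 0.75], [[0, 0, 0], [-0.12, -0.03, 0], 0.75], [[0, 0, 0], [-0.12, -0.03, 0], 0.75], [[0, 0, 0], [-0.12, -0.03, 0], 0.75], [[0, 0, 0], [-0.12, -0.03, 0], 0.75], [[0, 0, 0], [-0.12, -0.03, 0], 0.75], [[0, 0, 0], [-0.12, -0.03, 0], 0.75], [[0, 0, 0], [-0.12, -0.03, 0], 0.75]]}}

```text
time: 16.82
eef_pos: [0.5012, -0.0598, 0.3872]
tcp_rot: [-0.703, -0.065, 0.071, 0.704]
contact_force: [0.5, 0.4, 0.1]
opening: 0.75
```

Request:
{"fn": "jog_arm", "kwargs": {"deltas": [[[0, 0, 0], [0, 0, 0], 0.75], [[0, 0, 0], [0, 0, 0], 0.75], [[0, 0, 0], [0, 0, 0], 0.75], [[0, 0, 0], [0, 0, 0], 0.75], [[0, 0, 0], [0, 0, 0], 0.75], [[0, 0, 0], [0, 0, 0], 0.75], [[0, 0, 0], [0, 0, 0], 0.75], [[0, 0, 0], [0, 0, 0], 0.75], [[0, 0, 0], [0, 0, 0], 0.75], [[0, 0, 0], [0, 0, 0], 0.75]]}}

```text
time: 17.65
eef_pos: [0.5011, -0.0598, 0.3872]
tcp_rot: [-0.703, -0.065, 0.071, 0.705]
contact_force: [-0.8, 0.4, 0.6]
opening: 0.751
```

Run:
```python
from h import *
c=cam('scene'); save(crop(c,220,190,380,350,4)[:600],'sc16'); d=cam('side'); save(crop(d,290,200,440,350,4),'sd16'); w=cam('wrist'); save(w['pixels'],'w16')
```

```text
(no output)
```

View pics/sc16.png

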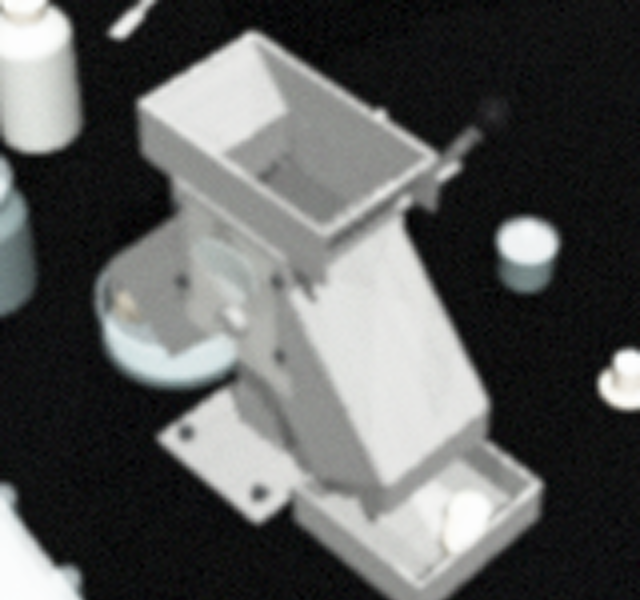

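View pics/sd16.png

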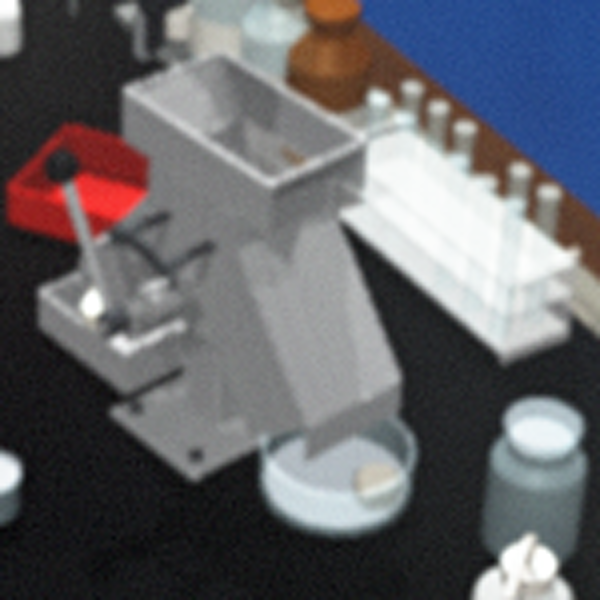

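View pics/w16.png

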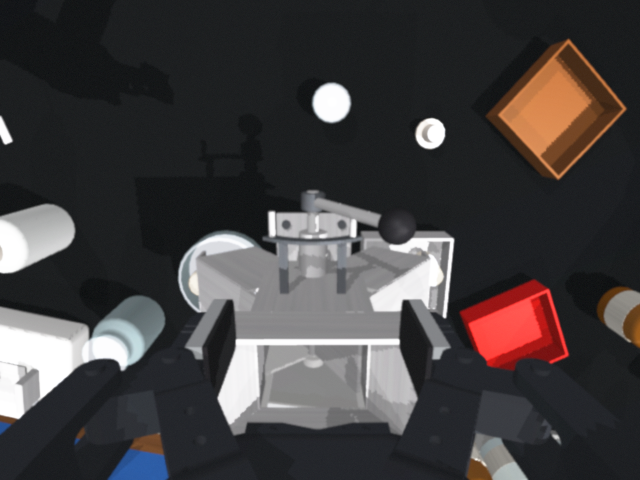

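The round tablet is in the dish (side crop (377,482)), oblong in the tray (scene crop (468,520)), lever, dish and tray in place. Let another second pass and check that it has not moved and its height.

Request:
{"fn": "jog_arm", "kwargs": {"deltas": [[[0, 0, 0], [0, -0.02, 0], 0.75], [[0, 0, 0], [0, -0.02, 0], 0.75], [[0, 0, 0], [0, -0.02, 0], 0.75], [[0, 0, 0], [0, -0.02, 0], 0.75], [[0, 0, 0], [0, -0.02, 0], 0.75], [[0, 0, 0], [0, -0.02, 0], 0.75], [[0, 0, 0], [0, -0.02, 0], 0.75], [[0, 0, 0], [0, -0.02, 0], 0.75], [[0, 0, 0], [0, -0.02, 0], 0.75], [[0, 0, 0], [0, -0.02, 0], 0.75]]}}

```text
time: 18.63
eef_pos: [0.5013, -0.0598, 0.407]
tcp_rot: [-0.703, -0.065, 0.072, 0.705]
contact_force: [-0.9, -0.5, 0.1]
opening: 0.745
```

Run:
```python
from h import *
import pickle
d=cam('side'); a=crop(d,340,290,420,350,7); save(a,'sd17'); d0=pickle.load(open('side0.pkl','rb')); c0=pickle.load(open('scene0.pkl','rb')); c=cam('scene')
for nm,p,q,b in (('dish side',d,d0,(350,295,402,338)),('tray scene',c,c0,(290,300,360,345))):
    A=p['pixels'][b[1]:b[3],b[0]:b[2]].astype(float);B=q['pixels'][b[1]:b[3],b[0]:b[2]].astype(float)
    print(nm,cv2.phaseCorrelate(A.mean(2),B.mean(2)))
u,v=290+377/4,200+482/4
print(u,v,onz(d,u,v,.02),dep(d,u,v),'dish centre exp',dv(0,-.125,0),onz(d,374,320,.01))
u,v=220+468/4,190+520/4
print(onz(c,u,v,.02),dep(c,u,v),dv(0,.125,0)); s,T=pose();print(s['contact_force'],s['time'])
```

```text
dish side ((-0.13750119037122488, 0.5332405509287703), 0.94235862364271)
tray scene ((-0.09630976347977338, 0.41901244827774065), 0.9803504268409032)
384.25 320.5 [ 0.66306703 -0.19255993  0.02      ] [ 0.66061056 -0.19594928  0.02355883] dish centre exp [ 0.64390736 -0.16325053  0.        ] [ 0.64270916 -0.16646564  0.01      ]
[0.5805452  0.11635164 0.02      ] [0.5815103  0.11753004 0.02205052] [0.59669264 0.08225053 0.        ]
[-0.18467226 -0.91021675 -0.53721952] 18.7333
```

View pics/sd17.png

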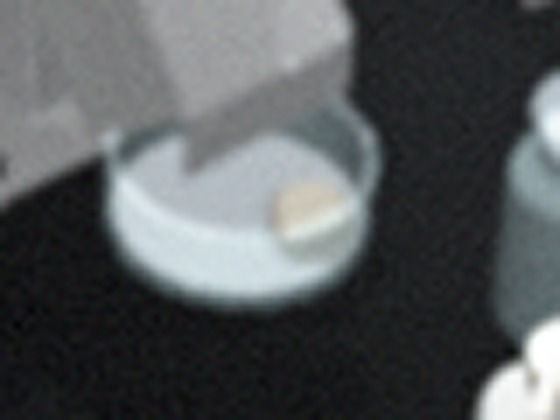

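The round tablet lies flat in the dish (crop (310,212)), unchanged after a second; neither receiver shifted more than half a pixel. Robot clear; handing in.

```bash
python3 -c "
from plant import ctrl
print(ctrl.sign_off())"
```

```text
the job is handed in; nothing more can be done
None
```

The job is handed in at 18.7 s on the robot's clock, with the round tablet in the glass dish and the oblong one in the steel tray.

- **Oblong tablet:** I pushed the lever to its −y stop, which I saw as the bar on the pin and about 10 N of push-back. I then dropped the tablet in the hopper, and it came to rest in the tray.
- **Round tablet:** I pushed the lever to its +y stop, with the knob within 2 px of where +0.52 rad predicts. I then dropped the tablet in, and it came to rest in the dish.
- **Last checks:**
  - The round tablet lies flat, about 2 cm up and 33 mm from the dish centre, and did not visibly move over the last second.
  - The oblong tablet read about 2 cm up, inside the tray.
  - The dish and tray shifted by no more than half a pixel against the start pictures.
  - The arm was clear of everything, with about 1 N of sensor noise.
- **Bystanders:** I saw no sign that any moved, but I did not measure them.
- **Disagreements:**
  - The first fixed-camera estimates of the oblong's direction disagreed (0.45 and 0.89 rad). Two wrist-camera looks settled it at about 0.36–0.37 rad.
  - The hopper position differed by about 3 mm between cameras, which was harmless.

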